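# Fit a fresh cell into the meeting-room speaker

### The arm

A 6-joint arm with a two-finger parallel gripper is mounted at the origin on the work surface. World frame = base frame: x ahead of the robot, y to its left, z up, the work surface at z = 0. Lengths are in m, angles in rad, forces in N, time in s.
With the tool pointing down it reaches from about 0.35 to 0.975 m from the base axis. Payload 4.9 kg.
Tool frame: the origin (TCP) lies midway between the tips of the shut fingers; the grasp point (between the pads) lies 19 mm behind it; z points along the fingers, y is the direction in which the jaws open and shut (so a half turn about z gives the same grasp; the last joint's range is limited). The gripper opens to 85 mm and grips with 20 to 120 N. Pads are 22 mm wide; open, the fingers measure 114 mm over their backs; the gripper's body (76 mm by 85 mm) begins 54 mm behind the grasp point. The pads swing forward as they close: fully open they stand 13 mm farther back than shut.
Start: joints at [1.124, 0.053, 1.613, -0, 1.476, -0.119], TCP at [0.201, 0.592, 0.231] pointing down, gripper open.
Joint ranges: [-3.01, 3.01], [-1.01, 2.22], [0.06, 2.58], [-1.02, 4.17], [0.09, 2.62], [-3.14, 3.14]. Speed limits (rad/s): [2.57, 2.57, 3.14, 3.14, 3.14, 3.14].

### API

Orientations are given as a rotation vector (axis times angle).
In Python, from station import ctrl gives the robot as it stands.
- The arm moves only by the tool apply_moves, never from a script. Its argument "rows" is a list of rows, each a list of 6 numbers: the shift along the tool's x, y, z in cm, then the turn, a rotation vector about the tool's x, y, z in units of 5 degrees (1.0 is 5 degrees). In form: [[x, y, z, rx, ry, rz], ...]. A call has 1 to 20 rows; each row is the pose to reach, as a shift and turn from the pose measured when the call began, along the tool's axes at that moment; what a row does not reach only later rows make up. A row lasts 1/10 s, in which the tool goes at most 50 mm and 8.59 degrees, less where a joint would pass 70% of its speed; a pose out of reach is approached as far as the arm can. A call with a gripper value outside its range is refused whole. "grip" is the closure, from 0 (fully open) to 1 (shut), set as the call begins (left out, the last holds). The fingers move at their own pace and stop on an object; "squeeze" is the grip in N (left out, the last holds). Time passes only in rows, so rows that repeat a pose let the fingers close. It gives the time, the measured TCP pose, the force and the opening at its end, in the units of the state.
- ctrl.get_obs(): the state, without advancing time (a new reading comes with each control period).
- ctrl.get_image(name): name is "scene" or "top" or "wrist"; returns a dict with "color" (420x560x3 uint8, blue, green, red), "mtx" (3x3 intrinsics, pixels), "D" ([k1, k2, p1, p2, k3] as OpenCV has them; the pictures are not rectified), "rvec" (rotation vector, rad) and "tvec" (3), from world to camera coordinates, as OpenCV has them. Camera axes: x right, y down, z forward; pixel columns grow to the right and rows downward; lengths in m; the calibration is good to about 2 mm. A picture is of the moment at which its call begins. There is no depth.
- ctrl.finish_job(): hands the job in, once; it reports no verdict.
The state is a dict: "t": time; "q": joint angles; "dq": joint speeds; "effort": joint torques, N m; "tool_pos": TCP position; "tool_rot": TCP orientation; "contact_force": force on the tool from outside, world axes, zero at the start; "wrist_torque": the same for the moment, N m; "opening": finger opening in m.
Only numpy, scipy, OpenCV 4.12 (cv2) and the standard library are available. Lean on these libraries where they do the work, as an engineer would, in place of code of your own. Each camera call takes 0.05 s, during which the arm holds its last target.

### The job

The cordless speaker on the meeting table lies with its battery bay up and empty: fit the fresh green cell from the tray, its flat end against the coil spring and its nub end pressed down under the orange lip, so that it lies level and fully home. Let go of it, then slide the speaker's cover fully shut over it. The cell can only be lifted from its channel by its two ends, so put it down on the wooden rest (or elsewhere) and take it again round its middle; leave the two grey spent cells and everything else on the table where they are.

Things in the scene. Friction and masses are not known exactly. Their poses are not given: they have to be found in the camera images.
- cell: The fresh cell: green cylinder with a white band near its nub end, 34 mm in diameter, 61.5 mm long (59.5 mm body plus a steel nub 9.5 mm across and 2 mm long), about 140 g. Origin at its middle, on its axis; x axis along it to the nub end. Starts in one of the tray's channels, along the tray's x, nub to the tray's +x end, its axis 31 mm above the table.
- cell_nub (a point): Tip of the fresh cell's nub, on its axis, 30.75 mm from its middle.
- cell_flat (a point): Centre of the fresh cell's flat end, 30.75 mm from its middle.
- spent_a: A spent cell, same size and make but grey with a black band, in another channel of the tray. Stays there. Origin at its middle.
- spent_b: The other spent cell, likewise.
- tray: Fixed grey tray, 48 (x) by 129 (y) by 42 mm high, origin centre of underside. Three channels along x, open at both ends, at y = -41, 0, +41 mm, 35 mm wide, floor at 14 mm, walls 6 mm thick up to 42 mm, so a cell cannot be gripped round its side; it sticks out about 7 mm at both ends, where fingers can reach down past the tray.
- rest: Fixed narrow wooden rest, 40 (x) by 30 (y) by 27 mm high, origin centre of underside, with a groove along x, 22 mm wide, 9 mm deep. A cell lying in it along x does not roll: its axis is 40 mm above the table, it overhangs both ends and fingers pass on either side.
- unit: Speaker, a fixed white case, x -105 to +120 mm, 106 mm wide (y); origin on the table under the bay's contact wall face (x = 0). Open bay x -82 to 0, y -48 to +48, floor z = 10 mm, walls to z = 51. Rails on the floor (|y| 11 to 14, x -52 to -4, top z = 15) centre the cell. Beyond the wall (x 6 to 120) a deck, z = 51, carries the cover.
- bay_seat (a point): Where the middle of a cell that is home lies: on the case at x = -30.75, y = 0, z = 28 mm. The cell lies along the case's x, nub touching the contact wall at x = 0, flat end at x = -61.5 on the spring plate, its nub end under the lip. Axes as the case's.
- lip_edge (a point): Inner edge of the orange retaining lip on top of the contact wall, at case x = -7, y = 0, z = 47 mm (underside). The lip reaches from x = -7 to +6, y = -12 to +12, z = 47 to 51 mm; fixed and rigid.
- plate_face (a point): Centre of the face of the steel plate on the coil spring, at the bay's -x end: case x = -55.5 mm when free, z = 25; moves with the plate. The plate is 26 mm wide (y), from z = 12 to 38 mm, 4 mm thick, and can be pushed back to x = -77.5.
- spring (a joint): How far the spring plate is pushed in (towards the case's -x), 0 free to 0.022 m; about 2 N at 0 plus 0.3 N per mm. Reads about 0.006 with a cell home.
- cover (a joint): Sliding cover of the bay: 0 is shut, up to 0.11 m fully open (moved towards the case's +x, over the deck); it starts open by 0.098 or more, clear of the bay. A light sliding friction of about 1.5 N holds it where it is left. The grey cover plate is 88 mm long and 99 mm wide, from z = 53 to 57 mm; shut it spans x = -80 to +8 mm of the case.
- cover_ridge (a point): Centre of the top of the orange ridge on the cover: 10 mm thick along the case's x, 60 mm along its y, 16 mm high (z = 57 to 73 mm). It stands at x = -36 mm of the case plus the cover's joint value. Push or pinch it from above.
- bottle: Green glass bottle, 60 mm in diameter, 220 mm tall, upright. Bystander; origin at the centre of its underside.
- mug: Red mug, 76 mm in diameter, 90 mm tall. Bystander; origin at the centre of its underside.
- eraser: Blue board eraser, 50 x 110 x 30 mm. Bystander; origin at the centre of its underside.
- screwdriver: Red-handled screwdriver, 160 mm long, lying flat. Bystander.
- marker: Black marker pen, 16 x 120 x 16 mm. Bystander; origin at the centre of its underside.
Not all that is in view belongs to the job. What is meant by the cell is not yellow, and is the larger of those in its own colour. There is more than one size of the unit; the job needs the larger.

How it is judged:
By the outcome, as a careful person would: the job done as asked, in the order asked, and still so for the second after the job is handed in, with the robot touching nothing.
It also fails if it takes over 67 s, if anything falls off the work surface, if the arm or the gripper's body presses on something with over 40 N, if the wrist force passes 120 N, or if a joint passes its speed limit or range.

## Working session

There is one attempt and no reset: what is moved stays moved. The work goes in short steps, Python scripts to look and compute and a tool call to move; the robot and the scene stay as the last step left them, time stands still between calls to the robot, and variables do not carry over. Pictures are saved under pics/ and viewed, and the job is handed in when it is done.

Besides the shell and the picture viewer there is one more tool, called after "Call:" by a JSON object that holds its "method" and its "body". apply_moves: Moves the arm, as the interface text tells. Its arguments: {"type":"object","properties":{"rows":{"type":"array","items":{"type":"array","items":{"type":"number"}}},"grip":{"type":"number"},"squeeze":{"type":"number"}},"required":["rows"]}

```bash
ls; mkdir -p pics; python3 - <<'E'
from station import ctrl
import cv2
o=ctrl.get_obs();print({k:o[k] for k in('t','tool_pos','tool_rot','contact_force','opening')})
for n in('scene','top'):
    i=ctrl.get_image(n);cv2.imwrite(f'pics/{n}0.png',i['color']);print(n,i['mtx'],i['D'],i['rvec'],i['tvec'])
E
```

```text
pics
{'t': 0.0, 'tool_pos': array([0.20096907, 0.59113645, 0.22999818]), 'tool_rot': array([-0.51255474, -3.09893422,  0.00320777]), 'contact_force': array([-0.57175155, -0.51222346,  0.69118687]), 'opening': 0.08529202331194743}
scene [[492.23716738   0.         269.8619327 ]
 [  0.         492.23716738 210.99394862]
 [  0.           0.           1.        ]] [-0.00731909  0.          0.          0.          0.        ] [ 1.03050184  2.40459689 -1.02816282] [ 0.43489813 -0.22339117  1.42795148]
top [[488.69642666   0.         275.88223834]
 [  0.         488.69642666 210.91508087]
 [  0.           0.           1.        ]] [-0.12200216  0.          0.          0.          0.        ] [ 2.12528581 -2.13809912  0.20052974] [-0.01585233  0.60457275  1.255063  ]
```

View pics/scene0.png

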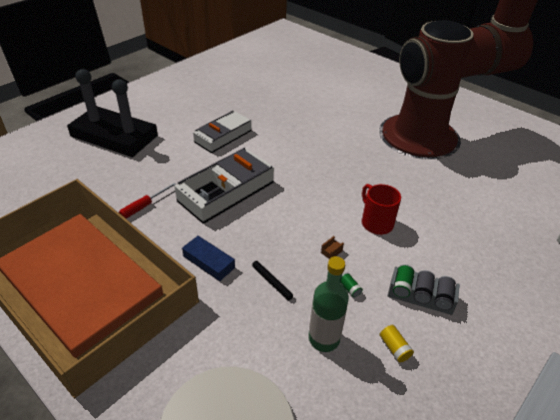

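View pics/top0.png

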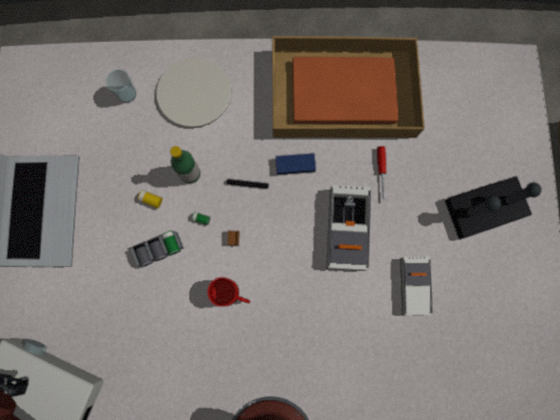

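The two views show these candidates (pixels in the top picture):
- **Green cells:** (171,243) in the tray, and a smaller loose one at (201,218). The yellow one at (150,200) is excluded.
- **Units:** a large one at (350,228) and a small one at (418,285).

The large green cell in the tray and the large unit fit the description. I'll confirm that in a crop.

```bash
python3 - <<'E'
import cv2,numpy as np
t=cv2.imread('pics/top0.png');s=cv2.imread('pics/scene0.png')
a=cv2.resize(t[180:280,120:260],None,fx=2.85,fy=2.85,interpolation=cv2.INTER_CUBIC)
b=cv2.resize(t[175:325,320:440],None,fx=3.9,fy=3.9,interpolation=cv2.INTER_CUBIC)[:585,:400]
c=cv2.resize(s[225:325,320:470],None,fx=2.66,fy=2.85,interpolation=cv2.INTER_CUBIC)[:, :399]
l=np.vstack([a,c]) ; 
h=max(l.shape[0],b.shape[0]);f=lambda m:cv2.copyMakeBorder(m,0,h-m.shape[0],0,0,0)
cv2.imwrite('pics/crop0.png',np.hstack([f(l),f(b)]))
E
```

```text
(no output)
```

View pics/crop0.png

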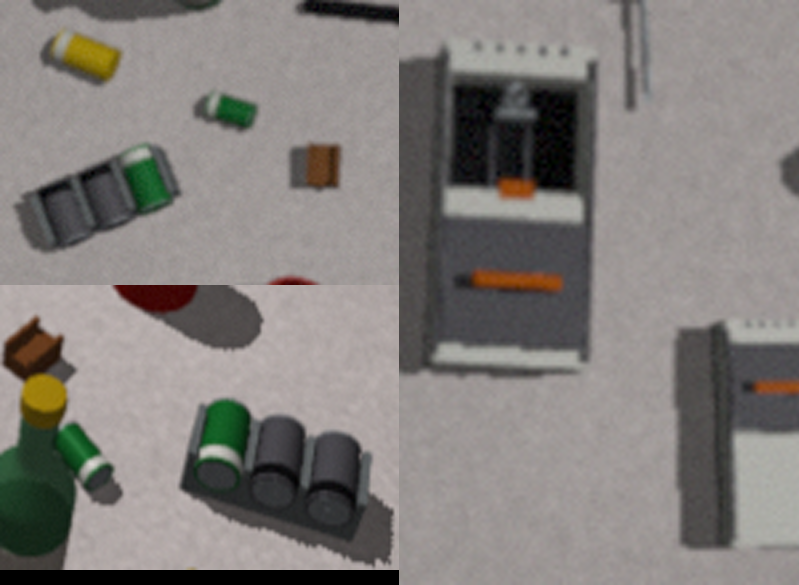

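The crop confirms it: the green cell in the tray (top 171,243) is longer and fatter than the loose green one, and the upper unit with the empty bay is the larger. Next I'll measure both from the top view.

```bash
cat > h.py <<'E'
import numpy as np,cv2
from scipy.spatial.transform import Rotation as R
from station import ctrl
def ray(im,px):
    p=cv2.undistortPoints(np.array(px,float).reshape(-1,1,2),im['mtx'],im['D']).reshape(-1,2)
    Rm=cv2.Rodrigues(np.array(im['rvec'],float))[0]
    d=np.c_[p,np.ones(len(p))]@Rm; C=-Rm.T@np.array(im['tvec'],float).ravel()
    return C,d
def onz(im,px,z):
    C,d=ray(im,px); return C+d*((z-C[2])/d[:,2])[:,None]
def proj(im,P):
    return cv2.projectPoints(np.array(P,float).reshape(-1,1,3),np.array(im['rvec'],float),np.array(im['tvec'],float),im['mtx'],im['D'])[0].reshape(-1,2)
def mask(c,kind):
    h=cv2.cvtColor(c,cv2.COLOR_BGR2HSV);H,S,V=[h[...,i].astype(int) for i in range(3)]
    m={'green':(H>45)&(H<80)&(S>120)&(V>40),'orange':(H>5)&(H<16)&(S>180)&(V>120),'brown':(H>4)&(H<18)&(S>90)&(V>50)}[kind]
    return m.astype(np.uint8)
def blobs(m,lo=20):
    cs,_=cv2.findContours(m,cv2.RETR_EXTERNAL,cv2.CHAIN_APPROX_NONE)
    return [(cv2.contourArea(c),cv2.minAreaRect(c),c) for c in cs if cv2.contourArea(c)>lo]
def grab(n,f):
    im=ctrl.get_image(n);cv2.imwrite(f'pics/{f}.png',im['color']);return im
def plan(target_pos,target_R):
    """needed shift (cm) & turn (5deg) in tool axes"""
    o=ctrl.get_obs();r=R.from_rotvec(o['tool_rot'])
    s=r.inv().apply(np.array(target_pos)-o['tool_pos'])*100
    t=np.rad2deg((r.inv()*target_R).as_rotvec())/5
    print('pos',o['tool_pos'].round(4),'q',o['q'].round(2),'t',round(o['t'],2));print('shift',s.round(2),'turn',t.round(2))
def down(yaw):
    """tool z down, tool x axis at angle yaw in world"""
    c,s=np.cos(yaw),np.sin(yaw)
    return R.from_matrix(np.array([[c,s,0],[s,-c,0],[0,0,-1]]))
E
python3 - <<'E'
from h import *
im=grab('top','top1');c=im['color']
for k,z in(('green',.045),('orange',.06),('brown',.027)):
    for a,r,_ in blobs(mask(c,k),15):
        if 120<r[0][0]<440 and 170<r[0][1]<330: print(k,a,np.round(r[0]),np.round(r[1],1),round(r[2]),onz(im,[r[0]],z).round(4))
print(R.from_rotvec(ctrl.get_obs()['tool_rot']).as_matrix().round(3))
# unit corners (eyeballed): far-left, far-right, near-right, near-left
print(onz(im,[[331,187],[370,187],[368,269],[331,269]],.051).round(4))
# tray
print(onz(im,[[128,247],[178,233],[182,248],[134,266]],.042).round(4))
E
```

```text
green 139.5 [171. 244.] [14.9 11.1] 68 [[0.5179 0.2626 0.045 ]]
green 65.5 [202. 219.] [11.1  7.3] 18 [[0.5856 0.18   0.045 ]]
orange 32.0 [350. 246.] [20.1  2.6] 3 [[ 0.5073 -0.2149  0.06  ]]
brown 37.5 [418. 274.] [ 3. 16.] 90 [[ 0.4348 -0.4043  0.027 ]]
brown 90.0 [350. 246.] [ 5. 23.] 90 [[ 0.5102 -0.2188  0.027 ]]
brown 127.5 [232. 238.] [14. 11.] 90 [[0.5354 0.0984 0.027 ]]
brown 39.0 [350. 222.] [5. 9.] 90 [[ 0.5761 -0.2209  0.027 ]]
[[-0.947  0.322 -0.001]
 [ 0.322  0.947 -0.001]
 [ 0.    -0.002 -1.   ]]
[[ 0.6703 -0.1698  0.051 ]
 [ 0.67   -0.2767  0.051 ]
 [ 0.4474 -0.2625  0.051 ]
 [ 0.4484 -0.164   0.051 ]]
[[0.51   0.3796 0.042 ]
 [0.5477 0.2443 0.042 ]
 [0.5071 0.2325 0.042 ]
 [0.4589 0.3611 0.042 ]]
```

```bash
python3 - <<'E'
from h import *
plan([.49,.262,.24],down(np.deg2rad(106)))
E
```

```text
pos [0.201  0.5913 0.2303] q [ 1.12  0.05  1.61  0.    1.48 -0.12] t 0.15
shift [-37.96 -21.87  -0.94] turn [-2.000e-02  1.000e-02  1.104e+01]
```

Call:
{"method": "apply_moves", "body": {"rows": [[-5,-2.9,-0.9,0,0,1.5],[-9,-5.5,-0.9,0,0,3],[-14,-8,-0.9,0,0,4.5],[-18,-11,-0.9,0,0,6],[-23,-13,-0.9,0,0,7.5],[-28,-16,-0.9,0,0,9],[-33,-19,-0.9,0,0,10.5],[-38,-21.9,-0.9,0,0,11],[-38,-21.9,-0.9,0,0,11],[-38,-21.9,-0.9,0,0,11],[-38,-21.9,-0.9,0,0,11]], "grip": 0, "squeeze": 40}}

```text
t: 1.25
tool_pos: [0.4904, 0.261, 0.2392]
tool_rot: [-1.888, -2.51, 0.003]
contact_force: [-0.4, 0.8, 0.7]
opening: 0.0854
```

```bash
python3 - <<'E'
from h import *
o=ctrl.get_obs();print(o['t'],o['tool_pos'],o['q'],o['opening'])
im=grab('wrist','w1')
for a,r,_ in blobs(mask(im['color'],'green'),100): print(a,r,onz(im,[r[0]],.045))
E
```

```text
1.25 [0.49037955 0.26102495 0.23916969] [ 3.55478639e-01 -1.16222830e-01  1.76488824e+00 -5.94166899e-04
  1.49505056e+00  7.43471998e-02] 0.08540869005848852
289.5 ((526.1599731445312, 331.8800354003906), (17.200002670288086, 32.80000686645508), 53.130104064941406) [[0.79233557 0.18050193 0.045     ]]
551.5 ((351.789306640625, 275.0447692871094), (19.999126434326172, 30.88650131225586), 37.405357360839844) [[0.58275714 0.19408339 0.045     ]]
1317.5 ((311.8078918457031, 189.5589599609375), (31.190635681152344, 47.57893371582031), 82.40535736083984) [[0.51881772 0.26545988 0.045     ]]
```

View pics/w1.png

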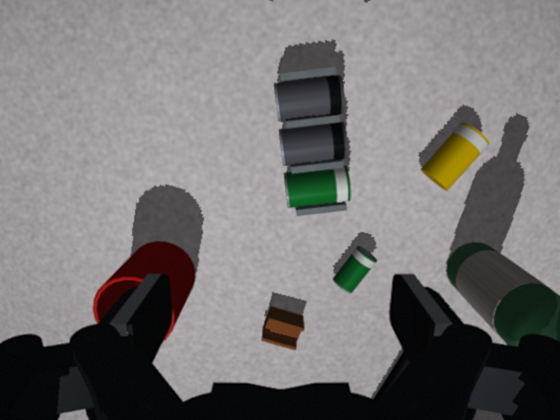

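```bash
python3 - <<'E'
from h import *
im=grab('wrist','w2');c=im['color']
C,_=ray(im,[[0,0]]);print('cam',C)
cv2.imwrite('pics/w2c.png',np.hstack([cv2.resize(c[30:230,260:380],None,fx=3,fy=3,interpolation=cv2.INTER_CUBIC),cv2.resize(c[270:370,240:330],None,fx=4.4,fy=6,interpolation=cv2.INTER_CUBIC)]))
P=onz(im,[[317.5,188],[311,143.5],[309,96.5]],.045);print(P)
d=P[0]-P[2];print('tray yaw',np.degrees(np.arctan2(d[1],d[0]))+90)
e=onz(im,[[286,190],[349,185]],.040);print(e,e.mean(0),np.degrees(np.arctan2(*(e[1]-e[0])[[1,0]])))
E
```

```text
cam [0.47029356 0.32973565 0.3821244 ]
[[0.52292949 0.26913972 0.045     ]
 [0.50507211 0.30620784 0.045     ]
 [0.49137629 0.34445891 0.045     ]]
tray yaw 22.730096820883617
[[0.49600407 0.25819559 0.04      ]
 [0.55113206 0.27922688 0.04      ]] [0.52356807 0.26871124 0.04      ] 20.88182278987541
```

View pics/w2c.png

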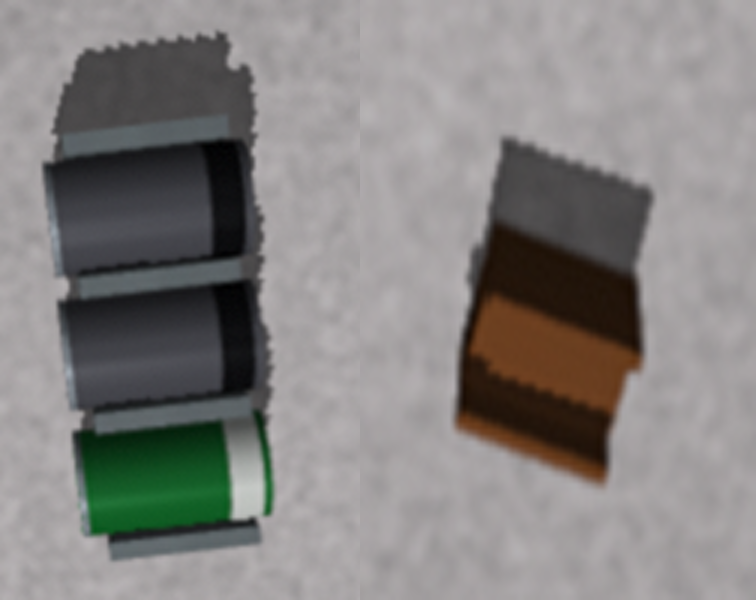

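Call:
{"method": "apply_moves", "body": {"rows": [[-4,0,2,0,0,0],[-8,0,4,0,0,0],[-11,0,6,0,0,0],[-11,0,6,0,0,0],[-11,0,6,0,0,0]]}}

```text
t: 1.85
tool_pos: [0.5196, 0.1575, 0.179]
tool_rot: [-1.883, -2.513, 0.004]
contact_force: [-0.4, -0.7, 0.2]
opening: 0.0852
```

```bash
python3 - <<'E'
from h import *
im=grab('wrist','w3');c=im['color']
cv2.imwrite('pics/w3c.png',cv2.resize(c[100:300,180:420],None,fx=3,fy=3,interpolation=cv2.INTER_CUBIC))
E
```

```text
(no output)
```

View pics/w3c.png

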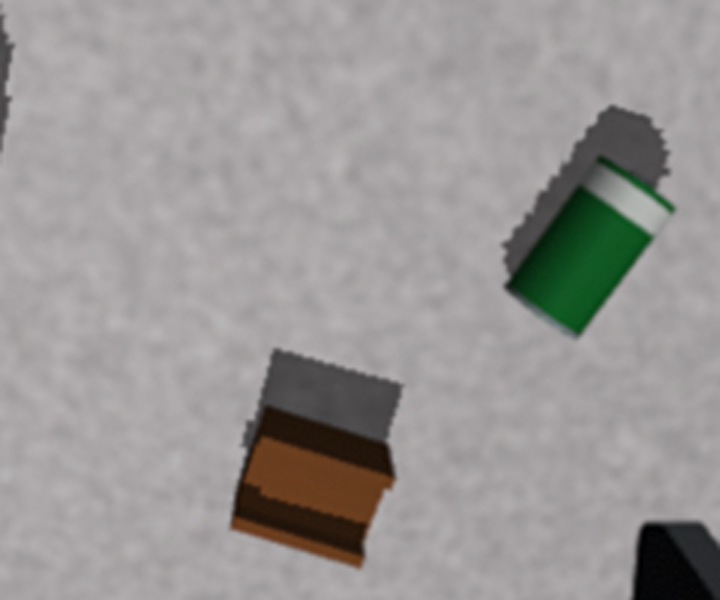

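```bash
python3 - <<'E'
from h import *
im=ctrl.get_image('wrist')
px=np.array([[258,437],[393,485],[362,567],[232,525]])/3+[180,100]
P=onz(im,px,.027);print(P,P.mean(0))
for a,b in((0,1),(3,2),(0,3),(1,2)):
    d=P[b]-P[a];print(np.linalg.norm(d)*1000,np.degrees(np.arctan2(d[1],d[0])))
plan([.523,.2675,.09],down(np.deg2rad(111.5)))
E
```

```text
[[0.52029427 0.11341383 0.027     ]
 [0.56120088 0.11013226 0.027     ]
 [0.560419   0.08283231 0.027     ]
 [0.52042213 0.08515659 0.027     ]] [0.54058407 0.09788375 0.027     ]
41.03801624673535 -4.586496129348903
40.06434644051167 -3.3258058728475115
28.257525479730287 -89.74074426854659
27.311146469688357 -91.64050485099018
pos [0.5203 0.1582 0.1804] q [ 0.16 -0.1   1.85 -0.    1.39 -0.13] t 1.95
shift [10.42  3.34  9.04] turn [-0.    0.01 -1.02]
```

Call:
{"method": "apply_moves", "body": {"rows": [[4,1.3,0,0,0,-0.5],[8,2.6,2,0,0,-1],[10.4,3.3,5,0,0,-1],[10.4,3.3,9,0,0,-1],[10.4,3.3,9,0,0,-1],[10.4,3.3,9,0,0,-1]]}}

```text
t: 2.55
tool_pos: [0.5222, 0.2681, 0.0909]
tool_rot: [1.768, 2.597, -0.001]
contact_force: [0.4, -0.3, 0.6]
opening: 0.0855
```

```bash
python3 - <<'E'
from h import *
im=grab('wrist','w4');c=im['color']
o=ctrl.get_obs()
print(proj(im,[o['tool_pos']]))
cv2.imwrite('pics/w4c.png',cv2.resize(c,None,fx=1.4,fy=1.4))
E
```

```text
[[283.46050278 283.80227132]]
```

View pics/w4c.png

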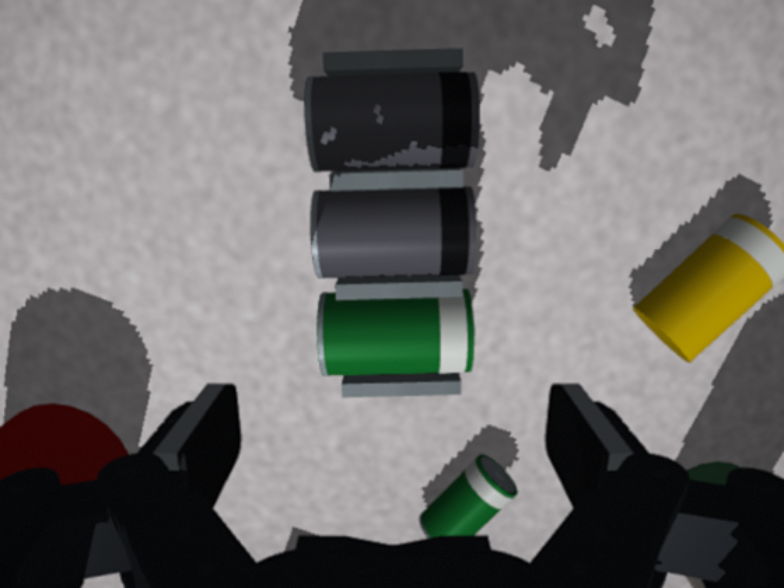

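```bash
python3 - <<'E'
from h import *
im=ctrl.get_image('wrist')
P=onz(im,np.array([[319,336],[474,332]])/1.4,.034);print(P,P.mean(0),np.linalg.norm(P[1]-P[0]),np.degrees(np.arctan2(*(P[1]-P[0])[[1,0]])))
# side lines at top-ish : cylinder silhouettes -> mid
W=np.array([[345,395],[460,391],[337,293],[462,290]])/1.4
Q=onz(im,W,.042);print('walls',Q)
plan(list(P.mean(0)[:2])+[.012],down(np.deg2rad(111.5)))
E
```

```text
[[0.49684329 0.25420195 0.034     ]
 [0.55525806 0.27886293 0.034     ]] [0.52605068 0.26653244 0.034     ] 0.06340701141268558 22.88802413576435
walls [[0.51506451 0.23704177 0.042     ]
 [0.5580155  0.25568207 0.042     ]
 [0.49755905 0.27644603 0.042     ]
 [0.54173272 0.29498502 0.042     ]]
pos [0.5243 0.268  0.0934] q [ 0.35  0.09  1.82 -0.    1.23 -0.03] t 2.65
shift [-0.19  0.08  8.14] turn [ 0.05  0.01 -0.02]
```

Call:
{"method": "apply_moves", "body": {"rows": [[-0.1,0.1,2.5,0,0,-0.2],[-0.1,0.1,5,0,0,-0.2],[-0.1,0.1,7,0,0,-0.2],[-0.1,0.1,8,0,0,-0.2],[-0.1,0.1,8.1,0,0,-0.2],[-0.1,0.1,8.1,0,0,-0.2]]}}

```text
t: 3.25
tool_pos: [0.5272, 0.2678, 0.0142]
tool_rot: [1.745, 2.607, 0.008]
contact_force: [0.2, 0.2, 0.9]
opening: 0.0853
```

Call:
{"method": "apply_moves", "body": {"rows": [[0,0,0,0,0,0],[0,0,0,0,0,0],[0,0,0,0,0,0],[0,0,0,0,0,0],[0,0,0,0,0,0],[0,0,0,0,0,0],[0,0,0,0,0,0],[0,0,0,0,0,0]], "grip": 0.6, "squeeze": 40}}

```text
t: 4.05
tool_pos: [0.5285, 0.2682, 0.0165]
tool_rot: [1.744, 2.605, 0.012]
contact_force: [-2.3, -1.4, 5.3]
opening: 0.06
```

Call:
{"method": "apply_moves", "body": {"rows": [[0,0,-1,0,0,0],[0,0,-3,0,0,0],[0,0,-5,0,0,0],[0,0,-8,0,0,0],[0,0,-11,0,0,0],[0,0,-11,0,0,0]]}}

```text
t: 4.65
tool_pos: [0.5309, 0.2692, 0.1331]
tool_rot: [1.74, 2.6, 0.026]
contact_force: [1.8, 0.4, 0.4]
opening: 0.0602
```

```bash
python3 - <<'E'
from h import *
im=grab('wrist','w5');c=im['color']
cv2.imwrite('pics/w5c.png',cv2.resize(c,None,fx=1.4,fy=1.4))
plan([.5395,.0985,.10],down(np.deg2rad(87)))
E
```

```text
pos [0.5295 0.2687 0.1302] q [ 0.34  0.05  1.79 -0.    1.29 -0.05] t 4.7
shift [-16.11  -5.6    2.95] turn [ 0.19 -0.03  5.08]
```

View pics/w5c.png

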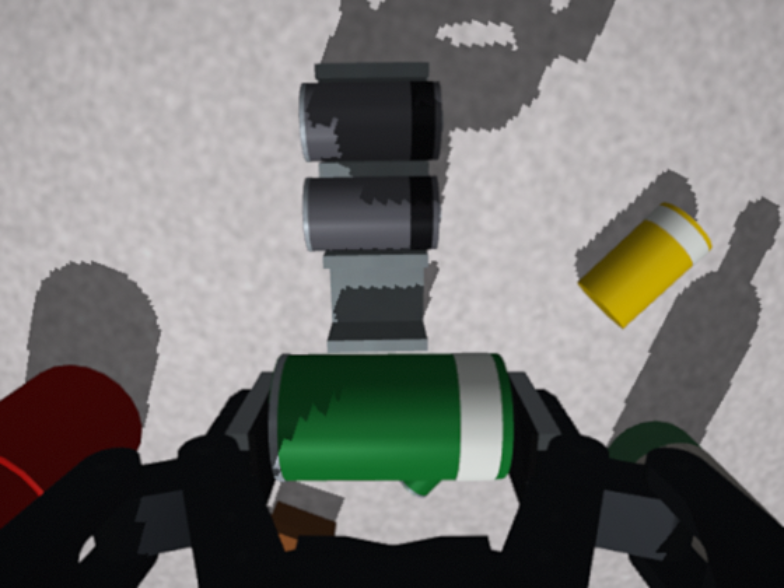

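```bash
python3 - <<'E'
from h import *
im=ctrl.get_image('wrist');o=ctrl.get_obs()
C,d=ray(im,[[281,297],[393/1.4,352/1.4],[393/1.4,480/1.4]])
r=R.from_rotvec(o['tool_rot']);Ct=r.inv().apply(C-o['tool_pos'])
D=r.inv().apply(d);print('cam in tool',Ct);print(r.as_matrix().round(3))
for z in(-.019,-.015,-.012):
    print(z,(Ct+D[:1]*((z-Ct[2])/D[:1,2:]))*1000)
ang=np.arccos(D[1]@D[2]/np.linalg.norm(D[1])/np.linalg.norm(D[2]));print('dist',.017/np.sin(ang/2)) 
print(Ct+D[0]/np.linalg.norm(D[0])*.017/np.sin(ang/2))
E
```

```text
cam in tool [ 0.07060149  0.00090505 -0.14546559]
[[-0.381  0.925  0.012]
 [ 0.925  0.381  0.003]
 [-0.001  0.012 -1.   ]]
-0.019 [[  1.37774073   1.71944019 -19.        ]]
-0.015 [[ -0.81174811   1.74519854 -15.        ]]
-0.012 [[ -2.45386473   1.76451729 -12.        ]]
dist 0.14506054983276445
[ 0.00095206  0.00172445 -0.01822233]
```

Call:
{"method": "apply_moves", "body": {"rows": [[-3,-1,0,0,0,1],[-7,-2.5,0,0.1,0,2.2],[-11,-4,0,0.2,0,3.6],[-14.5,-5.2,1,0.2,0,5],[-16.1,-5.7,2.5,0.2,0,5.1],[-16.1,-5.7,3,0.2,0,5.1],[-16.1,-5.7,3,0.2,0,5.1],[-16.1,-5.7,3,0.2,0,5.1]]}}

```text
t: 5.55
tool_pos: [0.5365, 0.0985, 0.0966]
tool_rot: [-2.276, -2.158, 0.007]
contact_force: [-0.3, -0.2, -1.0]
opening: 0.06
```

```bash
python3 - <<'E'
from h import *
im=grab('wrist','w6');c=im['color']
cv2.imwrite('pics/w6c.png',cv2.resize(c,None,fx=1.4,fy=1.4))
plan([.538,.0985,.025],down(np.deg2rad(87)))
E
```

```text
pos [0.5369 0.0986 0.0972] q [ 0.04 -0.01  1.91  0.    1.25  0.1 ] t 5.6
shift [-0.01  0.15  7.22] turn [-0.06 -0.01 -0.  ]
```

View pics/w6c.png

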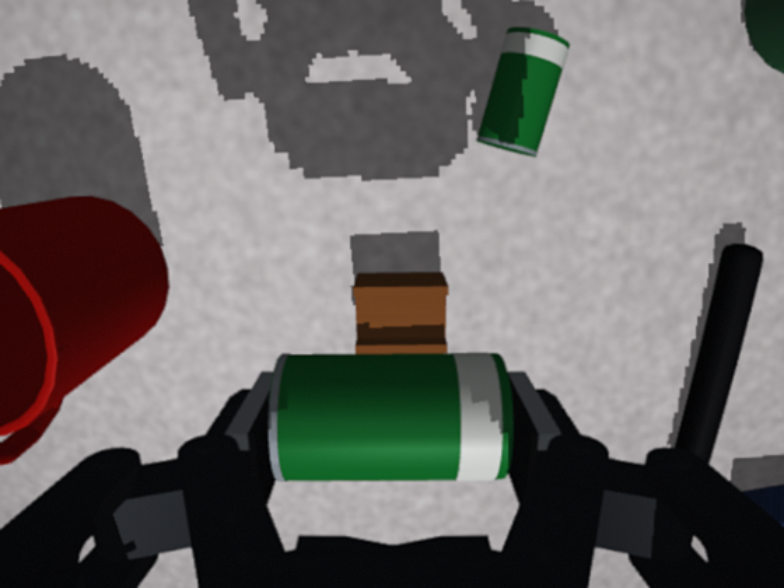

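```bash
python3 - <<'E'
from h import *
im=ctrl.get_image('wrist')
P=onz(im,np.array([[352,287],[447,287],[356,346],[446,346]])/1.4,.027);print(P)
E
```

```text
[[0.52013194 0.11404646 0.027     ]
 [0.56004347 0.11195853 0.027     ]
 [0.51987335 0.08749775 0.027     ]
 [0.55896375 0.08546341 0.027     ]]
```

Call:
{"method": "apply_moves", "body": {"rows": [[0,0.1,2,0,0,0],[0,0.1,4,0,0,0],[0,0.1,5.5,0,0,0],[0,0.1,6.3,0,0,0],[0,0.1,6.6,0,0,0],[0,0.1,6.8,0,0,0],[0,0.1,6.8,0,0,0]]}}

```text
t: 6.35
tool_pos: [0.5384, 0.0987, 0.0302]
tool_rot: [-2.277, -2.16, 0.003]
contact_force: [0.2, 0.8, -0.8]
opening: 0.0601
```

Call:
{"method": "apply_moves", "body": {"rows": [[0,0,0.2,0,0,0],[0,0,0.4,0,0,0],[0,0,0.5,0,0,0],[0,0,0.5,0,0,0]]}}

```text
t: 6.75
tool_pos: [0.5388, 0.0986, 0.0258]
tool_rot: [-2.277, -2.161, 0.003]
contact_force: [-0.7, -1.0, 2.3]
opening: 0.0603
```

Call:
{"method": "apply_moves", "body": {"rows": [[0,0,0.1,0,0,0],[0,0,0.2,0,0,0],[0,0,0.2,0,0,0]]}}

```text
t: 7.05
tool_pos: [0.5393, 0.0982, 0.0251]
tool_rot: [-2.277, -2.161, 0.004]
contact_force: [-5.0, -2.6, 8.3]
opening: 0.0603
```

Contact shows at the expected height, so I'm opening the gripper.

Call:
{"method": "apply_moves", "body": {"rows": [[0,0,-0.1,0,0,0],[0,0,-0.1,0,0,0],[0,0,-0.1,0,0,0],[0,0,-0.1,0,0,0],[0,0,-0.1,0,0,0],[0,0,-0.1,0,0,0]], "grip": 0}}

```text
t: 7.65
tool_pos: [0.5391, 0.0983, 0.026]
tool_rot: [-2.277, -2.161, 0.004]
contact_force: [0.9, -0.5, 0.1]
opening: 0.0857
```

Call:
{"method": "apply_moves", "body": {"rows": [[0,0,-2,0,0,0],[0,0,-5,0,0,0],[0,0,-8,0,0,0],[0,0,-11,0,0,0],[0,0,-11,0,0,0]]}}

```text
t: 8.15
tool_pos: [0.5429, 0.0985, 0.1416]
tool_rot: [2.275, 2.16, 0.008]
contact_force: [0.8, -0.3, -0.2]
opening: 0.0851
```

```bash
python3 - <<'E'
from h import *
im=grab('wrist','w7');c=im['color']
cv2.imwrite('pics/w7c.png',cv2.resize(c,None,fx=1.4,fy=1.4))
o=ctrl.get_obs();print(o['tool_pos'],o['q'],o['t'])
E
```

```text
[0.54137993 0.09841792 0.13892356] [ 4.46510476e-02 -5.15022439e-02  1.87546563e+00 -1.67584493e-04
  1.31514105e+00  9.69359680e-02] 8.2
```

View pics/w7c.png

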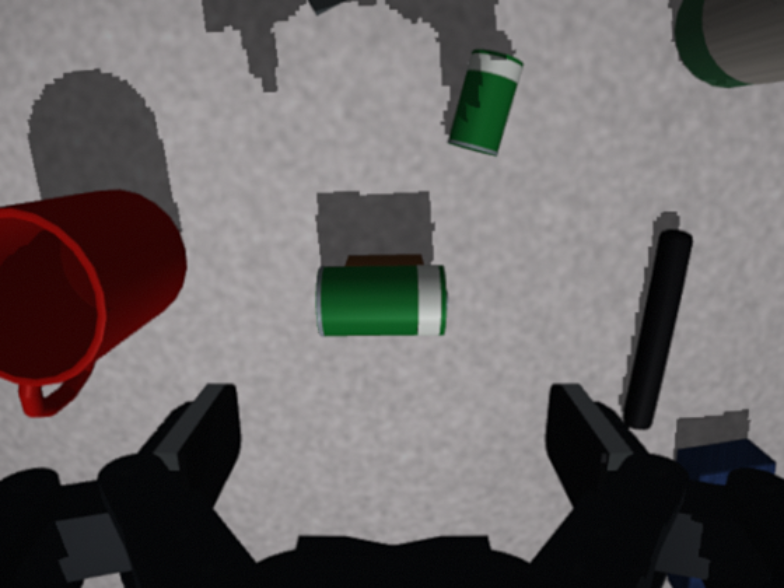

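```bash
python3 - <<'E'
from h import *
im=ctrl.get_image('wrist')
P=onz(im,np.array([[317,301],[448,300]])/1.4,.043);print(P,P.mean(0),np.linalg.norm(P[1]-P[0]))
plan([P.mean(0)[0],.098,.11],down(np.deg2rad(-3)))
E
```

```text
[[0.50568097 0.10119607 0.043     ]
 [0.56786887 0.09832963 0.043     ]] [0.53677492 0.09976285 0.043     ] 0.0622539218431025
pos [0.54   0.0984 0.1367] q [ 0.04 -0.05  1.88 -0.    1.32  0.1 ] t 8.25
shift [-0.05 -0.32  2.67] turn [-1.0e-02  2.0e-02  1.8e+01]
```

Call:
{"method": "apply_moves", "body": {"rows": [[0,-0.1,0,0,0,1.7],[0,-0.2,0,0,0,3.4],[0,-0.2,0,0,0,5.1],[0,-0.2,0,0,0,6.8],[0,-0.2,0,0,0,8.5],[0,-0.2,0,0,0,10.2],[0,-0.2,0,0,0,11.9],[0,-0.2,0,0,0,13.6],[0,-0.2,1,0,0,15.3],[0,-0.2,2,0,0,17],[0,-0.2,2.7,0,0,18],[0,-0.2,2.7,0,0,18],[0,-0.2,2.7,0,0,18]]}}

```text
t: 9.55
tool_pos: [0.537, 0.0984, 0.1083]
tool_rot: [3.14, -0.079, -0.007]
contact_force: [0.6, 0.4, 0.4]
opening: 0.0859
```

```bash
python3 - <<'E'
from h import *
im=grab('wrist','w8');c=im['color']
cv2.imwrite('pics/w8c.png',cv2.resize(c,None,fx=1.4,fy=1.4))
plan([.538,.0985,.024],down(np.deg2rad(-3)))
E
```

```text
pos [0.5375 0.0984 0.109 ] q [ 0.04 -0.02  1.9  -0.    1.27  1.67] t 9.6
shift [ 0.07 -0.01  8.5 ] turn [0.   0.03 0.02]
```

View pics/w8c.png

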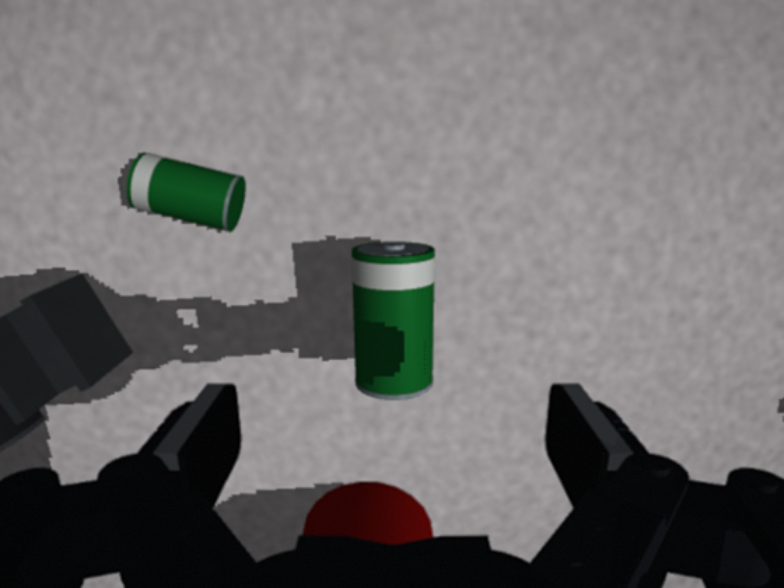

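Call:
{"method": "apply_moves", "body": {"rows": [[0,0,2.5,0,0,0],[0,0,5,0,0,0],[0,0,7.3,0,0,0],[0,0,8.3,0,0,0],[0,0,8.5,0,0,0],[0,0,8.5,0,0,0],[0,0,8.5,0,0,0]]}}

```text
t: 10.3
tool_pos: [0.5385, 0.0985, 0.0256]
tool_rot: [3.14, -0.079, -0.0]
contact_force: [-1.1, -0.9, 0.3]
opening: 0.0854
```

Call:
{"method": "apply_moves", "body": {"rows": [[0,0,0.2,0,0,0],[0,0,0.2,0,0,0],[0,0,0.2,0,0,0],[0,0,0.2,0,0,0],[0,0,0.2,0,0,0],[0,0,0.2,0,0,0],[0,0,0.2,0,0,0],[0,0,0.2,0,0,0],[0,0,0.2,0,0,0],[0,0,0.2,0,0,0]], "grip": 0.9, "squeeze": 60}}

```text
t: 11.3
tool_pos: [0.539, 0.0983, 0.024]
tool_rot: [3.14, -0.079, 0.001]
contact_force: [-0.3, -2.3, 4.7]
opening: 0.0324
```

Call:
{"method": "apply_moves", "body": {"rows": [[0,0,-1,0,0,0],[0,0,-3,0,0,0],[0,0,-6,0,0,0],[0,0,-10,0,0,0],[0,0,-14,0,0,-1.6],[0,0,-17,0,0,-3.3],[0,0,-17,0,0,-5],[0,0,-17,0,0,-6.7],[0,0,-17,0,0,-8.4],[0,0,-17,0,0,-10],[0,0,-17,0,0,-11.7],[0,0,-17,0,0,-13.4],[0,0,-17,0,0,-15],[0,0,-17,0,0,-16.7],[0,0,-17,0,0,-18],[0,0,-17,0,0,-18]]}}

```text
t: 12.9
tool_pos: [0.5381, 0.0988, 0.1933]
tool_rot: [-2.276, -2.164, 0.001]
contact_force: [-0.0, 0.4, -1.5]
opening: 0.0324
```

```bash
python3 - <<'E'
from h import *
plan([.56,-.215,.21],down(np.deg2rad(178)))
E
```

```text
pos [0.5381 0.0988 0.1933] q [ 0.05 -0.11  1.83  0.    1.42  0.1 ] t 12.9
shift [-31.23   3.76  -1.68] turn [-1.000e-02 -1.000e-02 -1.818e+01]
```

Call:
{"method": "apply_moves", "body": {"rows": [[-3,0.3,-1.5,0,0,-1.5],[-6,0.6,-1.5,0,0,-3],[-9,1,-1.5,0,0,-4.5],[-12,1.4,-1.5,0,0,-6],[-15,1.8,-1.5,0,0,-7.5],[-18,2.1,-1.5,0,0,-9],[-21,2.5,-1.5,0,0,-10.5],[-24,2.9,-1.5,0,0,-12],[-27,3.3,-1.5,0,0,-13.5],[-29.5,3.6,-1.5,0,0,-15],[-31.2,3.8,-1.5,0,0,-16.5],[-31.2,3.8,-1.5,0,0,-18],[-31.2,3.8,-1.5,0,0,-18.2],[-31.2,3.8,-1.5,0,0,-18.2]]}}

```text
t: 14.3
tool_pos: [0.5601, -0.2143, 0.2078]
tool_rot: [-0.057, -3.14, -0.002]
contact_force: [0.3, 0.9, -1.1]
opening: 0.0325
```

```bash
python3 - <<'E'
from h import *
im=grab('wrist','w9');c=im['color']
cv2.imwrite('pics/w9c.png',cv2.resize(c,None,fx=1.4,fy=1.4))
im=grab('top','top9');c=im['color']
cv2.imwrite('pics/top9c.png',cv2.resize(c[170:290,310:390],None,fx=5,fy=5,interpolation=cv2.INTER_CUBIC))
o=ctrl.get_obs();print(o['tool_pos'],o['tool_rot'],o['q'],o['t'],o['opening'])
E
```

```text
[ 0.56028202 -0.21414252  0.2080388 ] [-5.47609874e-02 -3.13997501e+00 -9.29665445e-04] [-4.89100082e-01  9.54465477e-03  1.69612677e+00  9.50701213e-06
  1.43720579e+00 -2.02502133e+00] 14.4 0.032025658023695204
```

View pics/w9c.png

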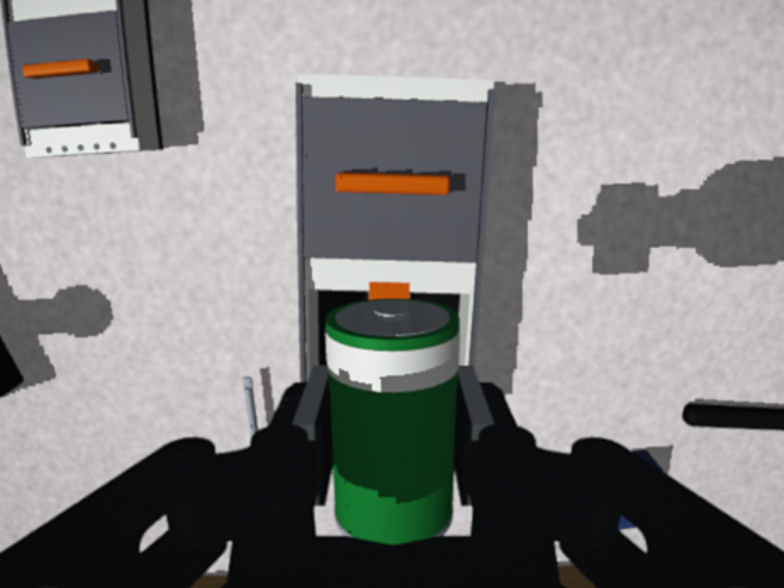

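View pics/top9c.png

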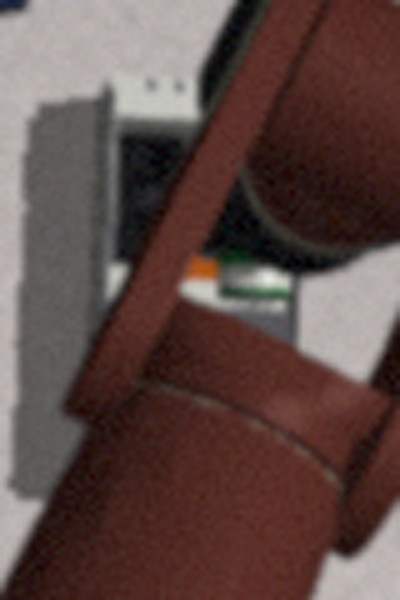

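```bash
python3 - <<'E'
from h import *
im=ctrl.get_image('wrist');c=im['color']
o=ctrl.get_obs();print(proj(im,[o['tool_pos']])*1.4)
for a,r,ct in blobs(mask(c,'orange'),30):
    x,y,w,h=cv2.boundingRect(ct);print(a,r,(x,y,w,h))
cr=c[40:290,200:370];cv2.imwrite('pics/w9d.png',cv2.resize(cr,None,fx=4,fy=2.4,interpolation=cv2.INTER_CUBIC))
E
```

```text
[[391.50995498 392.64187638]]
276.5 ((277.5, 207.5), (11.0, 29.0), 90.0) (263, 202, 30, 12)
931.5 ((279.50946044921875, 130.69259643554688), (79.3316879272461, 12.855454444885254), 1.7623909711837769) (240, 124, 80, 15)
330.0 ((39.86476516723633, 47.51229476928711), (8.419824600219727, 46.35429763793945), 84.80557250976562) (17, 42, 47, 12)
```

View pics/w9d.png

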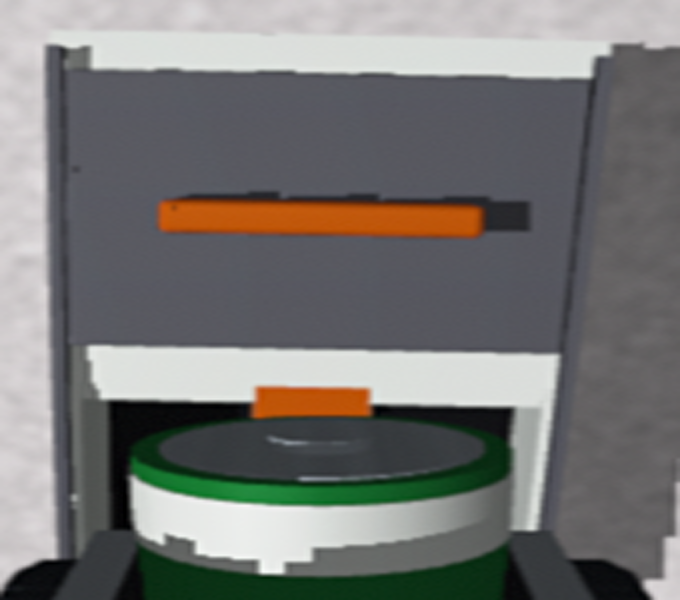

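```bash
python3 - <<'E'
from h import *
im=ctrl.get_image('wrist')
f=lambda p:np.array(p)/[4,2.4]+[200,40]
def show(n,p,z):
    P=onz(im,f(p),z);d=P[1]-P[0];print(n,P.round(4).tolist(),'mid',P.mean(0).round(4),'len',np.linalg.norm(d).round(4),'ang',np.degrees(np.arctan2(d[1],d[0])).round(2))
show('lip+6',[[256,387],[370,388]],.051)
show('bay edge',[[108,401],[514,407]],.051)
show('deck/cover end',[[88,346],[560,352]],.053)
show('ridge top near edge',[[160,202],[482,207]],.073)
show('ridge low',[[160,231],[482,237]],.073)
show('deck end',[[50,32],[610,42]],.051)
show('left wall',[[48,46],[65,500]],.051)
show('right wall',[[612,44],[562,352]],.051)
print(ray(im,[[0,0]])[0])
E
```

```text
lip+6 [[0.5652, -0.2276, 0.051], [0.5664, -0.204, 0.051]] mid [ 0.5658 -0.2158  0.051 ] len 0.0236 ang 87.12
bay edge [[0.5691, -0.2586, 0.051], [0.5743, -0.1742, 0.051]] mid [ 0.5717 -0.2164  0.051 ] len 0.0845 ang 86.52
deck/cover end [[0.5492, -0.2609, 0.053], [0.5547, -0.1651, 0.053]] mid [ 0.5519 -0.213   0.053 ] len 0.096 ang 86.75
ridge top near edge [[0.5013, -0.2412, 0.073], [0.5049, -0.1827, 0.073]] mid [ 0.5031 -0.2119  0.073 ] len 0.0586 ang 86.53
ridge low [[0.51, -0.2417, 0.073], [0.5139, -0.1827, 0.073]] mid [ 0.512  -0.2122  0.073 ] len 0.0591 ang 86.23
deck end [[0.4486, -0.2613, 0.051], [0.4552, -0.1555, 0.051]] mid [ 0.4519 -0.2084  0.051 ] len 0.106 ang 86.38
left wall [[0.4528, -0.2619, 0.051], [0.6054, -0.2706, 0.051]] mid [ 0.5291 -0.2663  0.051 ] len 0.1529 ang -3.25
right wall [[0.4559, -0.1551, 0.051], [0.5551, -0.1644, 0.051]] mid [ 0.5055 -0.1597  0.051 ] len 0.0997 ang -5.34
[ 0.49010942 -0.21145585  0.35114819]
```

```bash
python3 - <<'E'
from h import *
im=ctrl.get_image('wrist');o=ctrl.get_obs();r=R.from_rotvec(o['tool_rot'])
f=lambda p:np.array(p)/[4,2.4]+[200,40]
px=np.vstack([f([[318,440],[130,458],[512,458],[320,416],[320,503]]),[[392/1.4,541/1.4]]])
C,d=ray(im,px);Ct=r.inv().apply(C-o['tool_pos']);D=r.inv().apply(d)
for z in(-.016,-.033):
    print(z,((Ct+D*((z-Ct[2])/D[:,2:]))*1000).round(1).tolist())
print(r.as_matrix().round(3))
E
```

```text
-0.016 [[30.2, 0.1, -16.0], [27.4, -16.7, -16.0], [27.4, 17.5, -16.0], [33.9, 0.3, -16.0], [20.2, 0.3, -16.0], [-41.0, 0.2, -16.0]]
-0.033 [[35.6, 0.2, -33.0], [33.2, -14.4, -33.0], [33.2, 15.2, -33.0], [38.8, 0.3, -33.0], [27.0, 0.3, -33.0], [-26.1, 0.2, -33.0]]
[[-0.999  0.034 -0.001]
 [ 0.034  0.999  0.   ]
 [ 0.001  0.    -1.   ]]
```

```bash
cat >> h.py <<'E'
XC=np.array([-np.cos(np.deg2rad(3.5)),np.sin(np.deg2rad(3.5)),0]);YC=np.array([-XC[1],XC[0],0])
OC=np.array([.5717,-.216,0]);OFF=np.array([-.001,0,-.016])
def case(x,y,z): return OC+XC*x/1000+YC*y/1000+np.array([0,0,z/1000])
def tgt(cx,cz,th,off=OFF):
    Rt=down(np.deg2rad(176.5))*R.from_rotvec([0,np.deg2rad(th),0])
    return case(cx,0,cz)-Rt.apply(off),Rt
def wps(L,off=OFF):
    o=ctrl.get_obs();r=R.from_rotvec(o['tool_rot'])
    for w in L:
        p,Rt=tgt(*w,off=off);print(w,(r.inv().apply(p-o['tool_pos'])*100).round(2),(np.rad2deg((r.inv()*Rt).as_rotvec())/5).round(2))
def cellnow(off=OFF):
    o=ctrl.get_obs();r=R.from_rotvec(o['tool_rot']);c=o['tool_pos']+r.apply(off)-OC
    x=r.as_matrix()[:,0];print('cell case mm',(np.array([c@XC,c@YC,c[2]])*1000).round(1),'tilt',np.degrees(np.arcsin(x[2])).round(1),'yawerr',np.degrees(np.arctan2(x@YC,x@XC)).round(1),'F case',[round(float(v),1) for v in (o['contact_force']@XC,o['contact_force']@YC,o['contact_force'][2])],'t',round(o['t'],2))
E
python3 - <<'E'
from h import *
cellnow()
wps([(-24,130,0),(-24,130,30),(-24,90,30)])
E
```

```text
cell case mm [ 10.4  -1.  224.2] tilt 0.0 yawerr 1.6 F case [0.3, -0.6, -1.2] t 14.55
(-24, 130, 0) [-3.44 -0.2   9.42] [ 0.   -0.01  0.31]
(-24, 130, 30) [-2.66 -0.17  9.16] [-0.08  5.99  0.31]
(-24, 90, 30) [-2.66 -0.17 13.16] [-0.08  5.99  0.31]
```

Call:
{"method": "apply_moves", "body": {"rows": [[-1,0,1,0,1.2,0.1],[-1.5,-0.1,3,0,2.5,0.2],[-2,-0.1,5,0,3.8,0.3],[-2.4,-0.2,7,-0.1,5,0.3],[-2.7,-0.2,9.2,-0.1,6,0.3],[-2.7,-0.2,9.2,-0.1,6,0.3],[-2.7,-0.2,9.2,-0.1,6,0.3]]}}

```text
t: 15.25
tool_pos: [0.587, -0.2168, 0.1153]
tool_rot: [-0.079, -2.615, -0.024]
contact_force: [0.0, -1.2, -1.1]
opening: 0.032
```

```bash
python3 - <<'E'
from h import *
cellnow()
wps([(-24,80,30),(-24,56,30),(-44,56,30)])
im=grab('wrist','w10');im2=grab('scene','s10')
cv2.imwrite('pics/w10c.png',np.hstack([cv2.resize(im['color'],(400,300)),cv2.resize(im2['color'][120:240,150:310],(400,300))]))
print(ctrl.get_obs()['q'])
E
```

```text
cell case mm [-2.420e+01 -1.000e-01  1.286e+02] tilt 30.1 yawerr 0.1 F case [-0.1, 1.2, -1.1] t 15.25
(-24, 80, 30) [-2.42 -0.03  4.22] [ 0.02 -0.02  0.02]
(-24, 56, 30) [-3.63 -0.03  6.29] [ 0.02 -0.02  0.02]
(-44, 56, 30) [-5.36 -0.03  5.29] [ 0.02 -0.02  0.02]
[-0.39943464  0.47598727  1.36625293 -0.16954867  1.79174082 -1.90477748]
```

View pics/w10c.png

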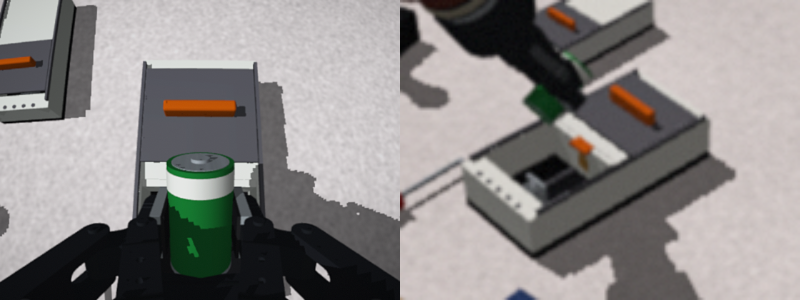

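Call:
{"method": "apply_moves", "body": {"rows": [[-1,0,1.7,0,0,0],[-2,0,3.5,0,0,0],[-3,0,5.2,0,0,0],[-3.5,0,6.1,0,0,0],[-3.6,0,6.3,0,0,0],[-3.6,0,6.3,0,0,0]]}}

```text
t: 15.95
tool_pos: [0.5879, -0.2175, 0.0462]
tool_rot: [-0.08, -2.62, -0.022]
contact_force: [0.3, -0.1, 1.1]
opening: 0.0323
```

```bash
python3 - <<'E'
from h import *
cellnow()
wps([(-30,56,30),(-35,56,30),(-40,56,30),(-44,56,30)])
im=grab('wrist','w11');im2=grab('scene','s11')
cv2.imwrite('pics/w11c.png',np.hstack([cv2.resize(im['color'][60:360,130:430],(400,400)),cv2.resize(im2['color'][120:240,160:280],(400,400),interpolation=cv2.INTER_CUBIC)]))
E
```

```text
cell case mm [-25.1   0.5  59.5] tilt 29.8 yawerr 0.0 F case [-0.3, 0.1, 1.1] t 15.95
(-30, 56, 30) [-0.59  0.05  0.06] [0.01 0.03 0.  ]
(-35, 56, 30) [-1.03  0.05 -0.18] [0.01 0.03 0.  ]
(-40, 56, 30) [-1.46  0.05 -0.43] [0.01 0.03 0.  ]
(-44, 56, 30) [-1.81  0.05 -0.63] [0.01 0.03 0.  ]
```

View pics/w11c.png

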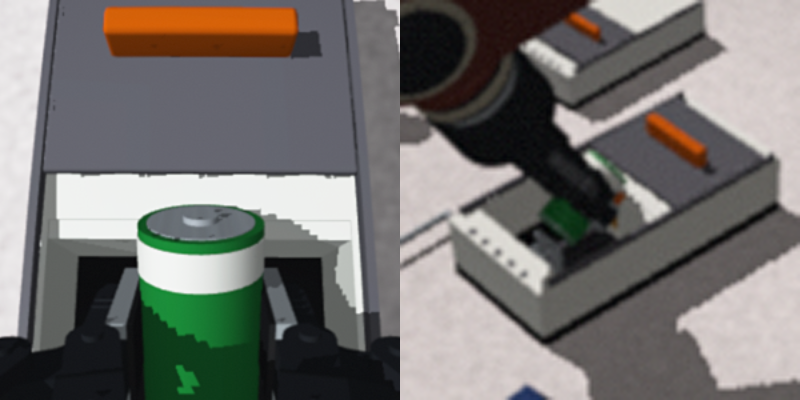

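Call:
{"method": "apply_moves", "body": {"rows": [[-0.3,0,0.1,0,0,0],[-0.6,0,0.1,0,0,0],[-0.9,0,0,0,0,0],[-1.2,0,-0.2,0,0,0],[-1.5,0,-0.4,0,0,0],[-1.8,0,-0.6,0,0,0],[-1.9,0,-0.6,0,0,0],[-1.9,0,-0.6,0,0,0]]}}

```text
t: 16.85
tool_pos: [0.6066, -0.2189, 0.0418]
tool_rot: [-0.08, -2.618, -0.022]
contact_force: [-6.3, -1.1, 4.4]
opening: 0.0321
```

```bash
python3 - <<'E'
from h import *
cellnow()
wps([(-44,52,25),(-44,46,20),(-43.5,41,15),(-43,36,8),(-42,31,0)])
im=grab('wrist','w12');im2=grab('scene','s12')
cv2.imwrite('pics/w12c.png',np.hstack([cv2.resize(im['color'][60:360,130:430],(400,400)),cv2.resize(im2['color'][120:240,160:280],(400,400),interpolation=cv2.INTER_CUBIC)]))
E
```

```text
cell case mm [-43.9   0.7  55.1] tilt 30.0 yawerr -0.0 F case [6.2, 1.5, 4.4] t 16.85
(-44, 52, 25) [-0.3   0.07  0.27] [ 0.   -0.99 -0.  ]
(-44, 46, 20) [-0.74  0.07  0.78] [ 0.   -1.99 -0.  ]
(-43.5, 41, 15) [-1.09  0.07  1.21] [ 0.   -2.99 -0.  ]
(-43, 36, 8) [-1.48  0.07  1.62] [ 0.   -4.39 -0.  ]
(-42, 31, 0) [-1.85  0.07  2.02] [ 0.   -5.99 -0.  ]
```

View pics/w12c.png

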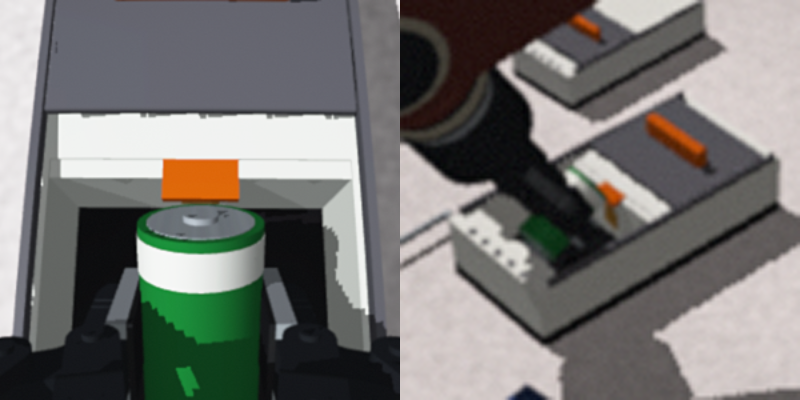

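Call:
{"method": "apply_moves", "body": {"rows": [[-0.15,0,0.1,0,-0.5,0],[-0.3,0,0.3,0,-1,0],[-0.5,0,0.5,0,-1.5,0],[-0.75,0,0.8,0,-2,0],[-0.9,0,1,0,-2.5,0],[-1.1,0,1.2,0,-3,0],[-1.1,0,1.2,0,-3,0]]}}

```text
t: 17.65
tool_pos: [0.6082, -0.2189, 0.0257]
tool_rot: [-0.089, -2.876, -0.013]
contact_force: [-6.6, -0.3, 5.3]
opening: 0.0325
```

```bash
python3 - <<'E'
from h import *
cellnow()
wps([(-43.5,38,11),(-43,35,7),(-42.5,32,3),(-42,31,0),(-42,29,0)])
E
```

```text
cell case mm [-41.8   0.7  40.9] tilt 15.1 yawerr -0.0 F case [6.6, 0.7, 5.3] t 17.65
(-43.5, 38, 11) [-0.36  0.07  0.23] [ 0.01 -0.83 -0.01]
(-43, 35, 7) [-0.5   0.07  0.53] [ 0.01 -1.63 -0.01]
(-42.5, 32, 3) [-0.64  0.07  0.82] [ 0.01 -2.43 -0.01]
(-42, 31, 0) [-0.7   0.07  0.92] [ 0.01 -3.03 -0.01]
(-42, 29, 0) [-0.75  0.07  1.11] [ 0.01 -3.03 -0.01]
```

Call:
{"method": "apply_moves", "body": {"rows": [[-0.2,0,0.1,0,-0.4,0],[-0.4,0.1,0.3,0,-0.9,0],[-0.5,0.1,0.4,0,-1.3,0],[-0.5,0.1,0.6,0,-1.7,0],[-0.6,0.1,0.7,0,-2.1,0],[-0.7,0.1,0.8,0,-2.5,0],[-0.7,0.1,0.9,0,-3,0],[-0.7,0.1,0.9,0,-3,0]]}}

```text
t: 18.45
tool_pos: [0.6102, -0.2178, 0.0135]
tool_rot: [-0.098, -3.134, -0.003]
contact_force: [-6.1, -0.9, 1.3]
opening: 0.0324
```

```bash
python3 - <<'E'
from h import *
cellnow()
wps([(-42,30,0),(-42,28,0),(-36,28,0),(-31,28,0)])
im=grab('wrist','w13');im2=grab('scene','s13')
cv2.imwrite('pics/w13c.png',np.hstack([cv2.resize(im['color'][100:400,130:430],(400,400)),cv2.resize(im2['color'][120:240,160:280],(400,400),interpolation=cv2.INTER_CUBIC)]))
E
```

```text
cell case mm [-39.6  -0.6  29.5] tilt 0.4 yawerr -0.1 F case [6.0, 1.3, 1.3] t 18.45
(-42, 30, 0) [-0.25 -0.06 -0.05] [ 0.02 -0.07 -0.02]
(-42, 28, 0) [-0.25 -0.06  0.15] [ 0.02 -0.07 -0.02]
(-36, 28, 0) [ 0.35 -0.06  0.16] [ 0.02 -0.07 -0.02]
(-31, 28, 0) [ 0.85 -0.06  0.16] [ 0.02 -0.07 -0.02]
```

View pics/w13c.png

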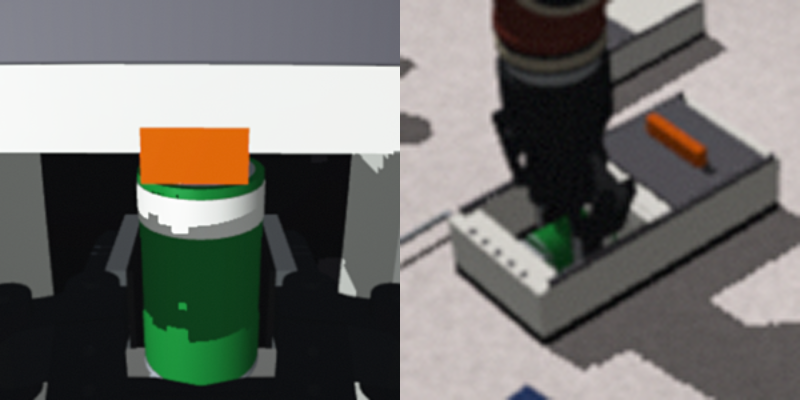

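Call:
{"method": "apply_moves", "body": {"rows": [[-0.1,0,0.1,0,0,0],[-0.1,0,0.2,0,0,0],[-0.1,0,0.2,0,0,0]]}}

```text
t: 18.85
tool_pos: [0.6107, -0.2183, 0.0126]
tool_rot: [-0.097, -3.13, -0.003]
contact_force: [-9.0, -1.1, 9.5]
opening: 0.0325
```

```bash
python3 - <<'E'
from h import *
cellnow()
wps([(-36,28,0),(-31,28,0)])
E
```

```text
cell case mm [-40.2  -0.   28.6] tilt 0.6 yawerr -0.1 F case [8.9, 1.7, 9.5] t 18.85
(-36, 28, 0) [ 0.41 -0.01  0.06] [ 0.02 -0.11 -0.01]
(-31, 28, 0) [ 0.91 -0.01  0.07] [ 0.02 -0.11 -0.01]
```

Call:
{"method": "apply_moves", "body": {"rows": [[0.2,0,0,0,0,0],[0.4,0,0,0,0,0],[0.6,0,0,0,0,0],[0.8,0,0,0,0,0],[0.9,0,0,0,0,0],[0.9,0,0,0,0,0]]}}

```text
t: 19.45
tool_pos: [0.6019, -0.2179, 0.0128]
tool_rot: [-0.098, -3.131, -0.002]
contact_force: [-0.4, -1.3, 1.1]
opening: 0.0321
```

```bash
python3 - <<'E'
from h import *
cellnow()
im=grab('wrist','w14')
cv2.imwrite('pics/w14c.png',cv2.resize(im['color'][100:400,130:430],(600,600),interpolation=cv2.INTER_CUBIC))
E
```

```text
cell case mm [-31.4   0.1  28.8] tilt 0.5 yawerr -0.1 F case [0.3, 1.3, 1.1] t 19.45
```

View pics/w14c.png

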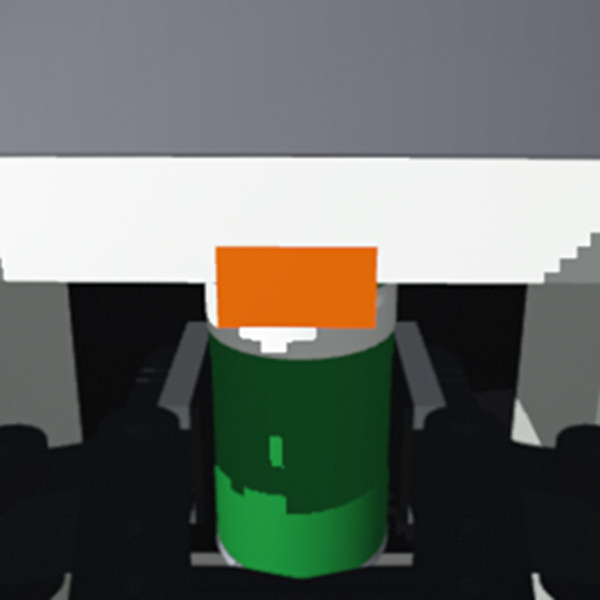

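Call:
{"method": "apply_moves", "body": {"rows": [[0.1,0,0.1,0,0,0],[0.1,0,0.1,0,0,0]]}}

```text
t: 19.7
tool_pos: [0.6019, -0.218, 0.0127]
tool_rot: [-0.098, -3.133, -0.002]
contact_force: [0.9, -0.4, 5.5]
opening: 0.032
```

Call:
{"method": "apply_moves", "body": {"rows": [[0,0,0,0,0,0],[0,0,0,0,0,0],[0,0,0,0,0,0],[0,0,0,0,0,0],[0,0,0,0,0,0]], "grip": 0.46}}

```text
t: 20.2
tool_pos: [0.6017, -0.2178, 0.0124]
tool_rot: [-0.098, -3.133, -0.002]
contact_force: [-0.8, -0.2, -0.2]
opening: 0.0461
```

Call:
{"method": "apply_moves", "body": {"rows": [[0,0,-1,0,0,0],[0,0,-3,0,0,0],[0,0,-6,0,0,0],[0,0,-9,0,0,0],[0,0,-12,0,0,0],[0,0,-12,0,0,0]]}}

```text
t: 20.8
tool_pos: [0.6059, -0.2196, 0.1395]
tool_rot: [0.098, 3.137, -0.005]
contact_force: [-0.8, 0.3, 0.7]
opening: 0.0461
```

```bash
python3 - <<'E'
from h import *
cellnow()
im=grab('wrist','w15');im2=grab('scene','s15')
cv2.imwrite('pics/w15c.png',np.hstack([cv2.resize(im['color'][90:340,160:410],(400,400)),cv2.resize(im2['color'][120:240,160:280],(400,400),interpolation=cv2.INTER_CUBIC)]))
E
```

```text
cell case mm [-35.3   1.4 155.5] tilt -0.2 yawerr -0.1 F case [0.8, -0.2, 0.7] t 20.8
```

View pics/w15c.png

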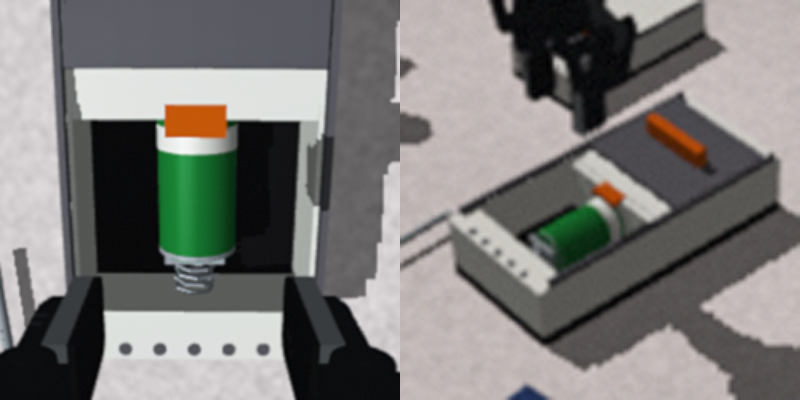

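```bash
python3 - <<'E'
from h import *
im=ctrl.get_image('wrist');c=im['color']
pts={'flat top':(-61.5,0,45),'flat L':(-61.5,17,28),'flat R':(-61.5,-17,28),'lip edge top':(-7,0,51),'lip L':(-7,12,51)}
k=3;cr=cv2.resize(c[150:270,230:330],None,fx=5,fy=5,interpolation=cv2.INTER_CUBIC)
for n,p in pts.items():
    q=proj(im,[case(*p)])[0];print(n,q.round(1));cv2.drawMarker(cr,tuple(int(v) for v in (q-[230,150])*5),(0,0,255),0,14,1)
cv2.imwrite('pics/w16.png',cr)
i2=ctrl.get_image('scene');cr2=cv2.resize(i2['color'][140:220,180:270],None,fx=7,fy=7,interpolation=cv2.INTER_CUBIC)
for p in [(-61.5,0,45),(-2,0,45),(-8,0,45),(-61.5,17,28),(-2,17,28),(-7,-12,51),(-7,12,51)]:
    q=proj(i2,[case(*p)])[0];cv2.drawMarker(cr2,tuple(int(v) for v in (q-[180,140])*7),(0,0,255),0,14,1)
cv2.imwrite('pics/s16.png',cr2)
E
```

```text
flat top [280.6 262.2]
flat L [256.8 252.8]
flat R [304.4 252.7]
lip edge top [280.4 183.9]
lip L [260.9 184. ]
```

View pics/w16.png

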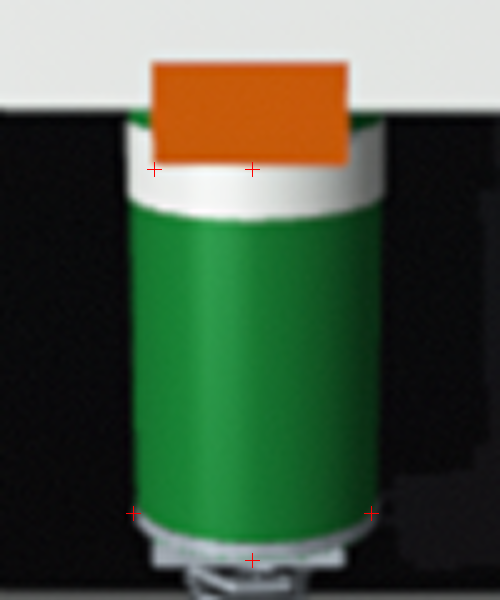

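View pics/s16.png

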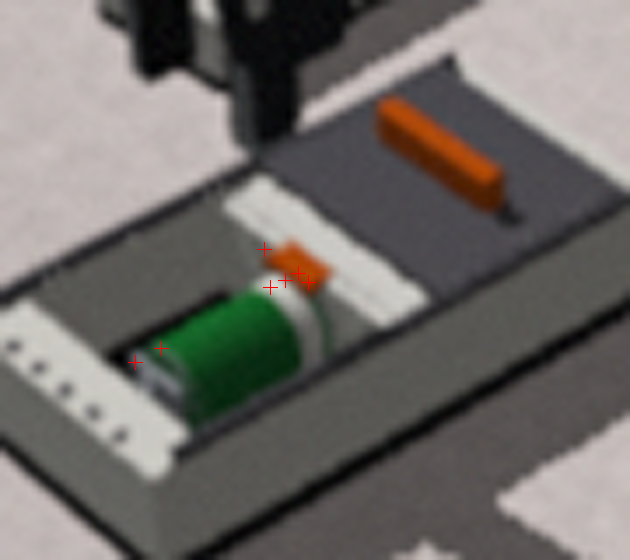

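```bash
python3 - <<'E'
from h import *
z=np.zeros(3)
cellnow(z)
wps([(92,110,0),(92,63,0)],off=z)
E
```

```text
cell case mm [-30.1  -0.3 131.1] tilt 0.5 yawerr -0.1 F case [-0.5, -0.7, -0.2] t 21.0
(92, 110, 0) [12.19 -0.04  2.22] [ 0.02 -0.11 -0.01]
(92, 63, 0) [12.14 -0.05  6.92] [ 0.02 -0.11 -0.01]
```

Call:
{"method": "apply_moves", "body": {"rows": [[3,0,0,0,0,0],[7,0,0,0,0,0],[11,0,0,0,0,0],[12.2,0,1,0,-0.1,0],[12.2,0,2.2,0,-0.1,0],[12.2,0,2.2,0,-0.1,0],[12.2,0,2.2,0,-0.1,0],[12.2,0,2.2,0,-0.1,0],[12.2,0,2.2,0,-0.1,0]], "grip": 1, "squeeze": 30}}

```text
t: 21.9
tool_pos: [0.4807, -0.2101, 0.1107]
tool_rot: [-0.097, -3.14, -0.003]
contact_force: [0.9, -0.1, -1.0]
opening: -0.0003
```

```bash
python3 - <<'E'
from h import *
z=np.zeros(3)
cellnow(z);print(ctrl.get_obs()['opening'])
wps([(92,90,0),(92,63,0)],off=z)
im=grab('wrist','w17');im2=grab('scene','s17')
cv2.imwrite('pics/w17c.png',np.hstack([cv2.resize(im['color'],(400,300)),cv2.resize(im2['color'][100:240,160:300],(300,300),interpolation=cv2.INTER_CUBIC)]))
E
```

```text
cell case mm [ 91.2  -0.3 110.7] tilt 0.0 yawerr -0.0 F case [-0.9, 0.1, -1.0] t 21.9
-0.0002627604575211223
(92, 90, 0) [ 0.08 -0.03  2.07] [ 0.02 -0.   -0.01]
(92, 63, 0) [ 0.08 -0.04  4.77] [ 0.02 -0.   -0.01]
```

View pics/w17c.png

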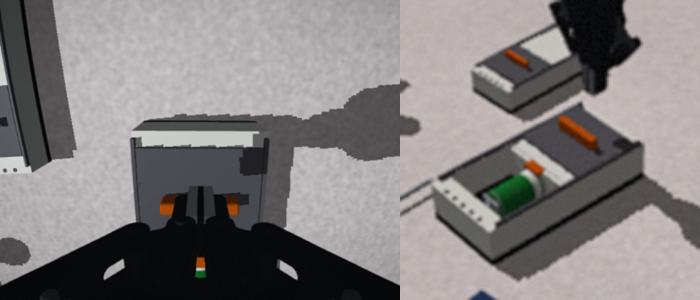

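Call:
{"method": "apply_moves", "body": {"rows": [[0.1,0,2,0,0,0],[0.1,0,4,0,0,0],[0.1,0,4.6,0,0,0],[0.1,0,4.7,0,0,0],[0.1,0,4.7,0,0,0]]}}

```text
t: 22.5
tool_pos: [0.4799, -0.2102, 0.0643]
tool_rot: [0.097, 3.139, 0.002]
contact_force: [0.5, -1.1, 0.4]
opening: -0.0003
```

Call:
{"method": "apply_moves", "body": {"rows": [[-1,0,0,0,0,0],[-2,0,0,0,0,0],[-3,0,0,0,0,0],[-4,0,0,0,0,0],[-5,0,0,0,0,0],[-6,0,0,0,0,0],[-7,0,0,0,0,0],[-8,0,0,0,0,0],[-9,0,0,0,0,0],[-9,0,0,0,0,0]]}}

```text
t: 23.5
tool_pos: [0.5712, -0.2157, 0.0644]
tool_rot: [0.097, 3.138, 0.002]
contact_force: [-0.4, -0.5, -0.6]
opening: 0.0
```

```bash
python3 - <<'E'
from h import *
cellnow(np.zeros(3))
im=grab('wrist','w18');im2=grab('scene','s18')
cv2.imwrite('pics/w18c.png',np.hstack([cv2.resize(im['color'],(400,300)),cv2.resize(im2['color'][100:240,160:300],(300,300),interpolation=cv2.INTER_CUBIC)]))
E
```

```text
cell case mm [ 0.6 -0.2 64.4] tilt -0.1 yawerr -0.0 F case [0.3, 0.6, -0.6] t 23.5
```

View pics/w18c.png

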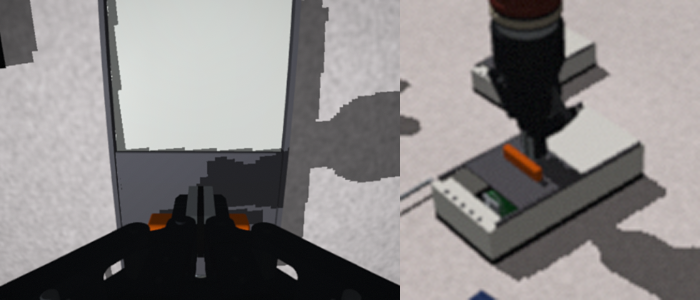

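Cover is following the push. I'll do the last roughly 2 cm gently until the force rises at the stop.

Call:
{"method": "apply_moves", "body": {"rows": [[-0.4,0,0,0,0,0],[-0.8,0,0,0,0,0],[-1.2,0,0,0,0,0],[-1.5,0,0,0,0,0],[-1.8,0,0,0,0,0],[-1.9,0,0,0,0,0],[-1.9,0,0,0,0,0]]}}

```text
t: 24.3
tool_pos: [0.5892, -0.2167, 0.0641]
tool_rot: [0.097, 3.139, 0.003]
contact_force: [-1.0, 1.1, -0.3]
opening: -0.0002
```

```bash
python3 - <<'E'
from h import *
cellnow(np.zeros(3))
E
```

```text
cell case mm [-17.5  -0.4  64.1] tilt -0.1 yawerr -0.0 F case [1.0, -1.1, -0.3] t 24.3
```

Call:
{"method": "apply_moves", "body": {"rows": [[-0.15,0,0,0,0,0],[-0.3,0,0,0,0,0],[-0.4,0,0,0,0,0],[-0.4,0,0,0,0,0]]}}

```text
t: 24.7
tool_pos: [0.5913, -0.2168, 0.064]
tool_rot: [-0.096, -3.136, -0.004]
contact_force: [-8.9, 0.4, 4.1]
opening: -0.0001
```

Call:
{"method": "apply_moves", "body": {"rows": [[-0.1,0,0,0,0,0],[-0.2,0,0,0,0,0],[-0.2,0,0,0,0,0]]}}

```text
t: 25.0
tool_pos: [0.5912, -0.2168, 0.0641]
tool_rot: [-0.096, -3.13, -0.005]
contact_force: [-9.2, 0.5, 5.6]
opening: -0.0
```

Call:
{"method": "apply_moves", "body": {"rows": [[0.5,0,0,0,0,0],[1.2,0,0,0,0,0],[1.5,0,-2,0,0,0],[1.5,0,-5,0,0,0],[3,0,-9,0,0,0],[6,0,-12,0,0,0],[9,0,-13,0,0,0],[9,0,-13,0,0,0],[9,0,-13,0,0,0]]}}

```text
t: 25.9
tool_pos: [0.5028, -0.2118, 0.1956]
tool_rot: [-0.097, -3.132, -0.004]
contact_force: [0.1, 0.5, -0.2]
opening: 0.0004
```

```bash
python3 - <<'E'
from h import *
cellnow(np.zeros(3))
im=grab('wrist','w19');im2=grab('scene','s19');im3=grab('top','top19')
for a,r,ct in blobs(mask(im['color'],'orange'),30): print(a,r,(onz(im,[r[0]],.07)-OC)@np.c_[XC,YC]*1000)
cv2.imwrite('pics/w19c.png',np.vstack([np.hstack([cv2.resize(im['color'],(400,300)),cv2.resize(im2['color'][100:240,160:300],(300,300),interpolation=cv2.INTER_CUBIC)]),np.hstack([cv2.resize(im2['color'],(400,300)),cv2.resize(im3['color'],(300,300))])]))
E
```

```text
cell case mm [ 69.    0.  195.6] tilt 0.5 yawerr -0.0 F case [-0.1, -0.5, -0.2] t 25.9
297.5 ((37.87705612182617, 130.14755249023438), (7.695537567138672, 46.08268737792969), 84.80557250976562) [[126.80280266 177.00614111]]
```

View pics/w19c.png

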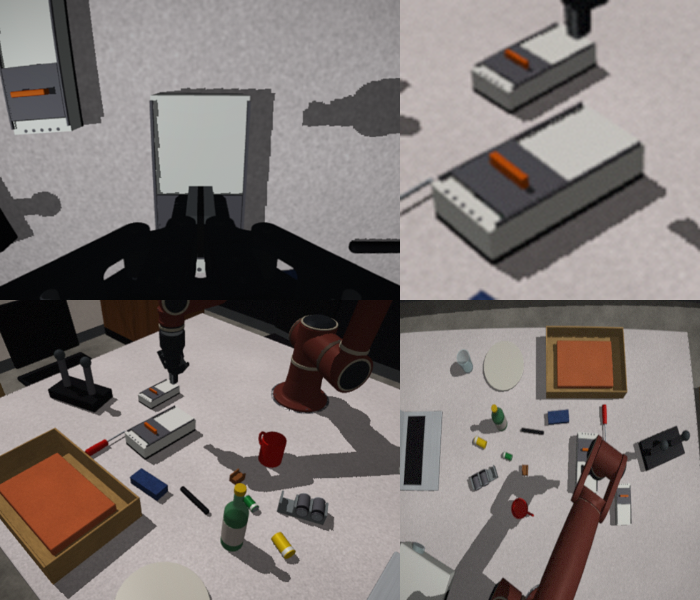

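```bash
python3 - <<'E'
from h import *
im=ctrl.get_image('wrist');c=im['color']
cv2.imwrite('pics/w20.png',cv2.resize(c[240:320,200:360],None,fx=5,fy=5,interpolation=cv2.INTER_CUBIC))
g=cv2.cvtColor(c,cv2.COLOR_BGR2GRAY).astype(int)
for col in(232,240,245,335): 
    s=g[240:300,col];r=240+np.argmin(np.diff(s))+.5;print(col,r,(onz(im,[[col,r]],.057)-OC)@np.c_[XC,YC]*1000)
s=ctrl.get_image('scene')
o=[(a,r[0]) for a,r,_ in blobs(mask(s['color'],'orange'),15)];print(o)
for ct in o:
    if 200<ct[1][0]<280: print((onz(s,[ct[1]],.069)-OC)@np.c_[XC,YC]*1000)
E
```

```text
232 271.5 [[11.22289338 38.45757023]]
240 270.5 [[12.1169615  31.89447555]]
245 270.5 [[12.11958881 27.81770315]]
335 271.5 [[ 11.00860418 -45.57392533]]
[(11190.0, (77.50540924072266, 273.7853698730469)), (42.5, (210.0600128173828, 176.92001342773438))]
[[-36.60935587   2.70537483]]
```

View pics/w20.png

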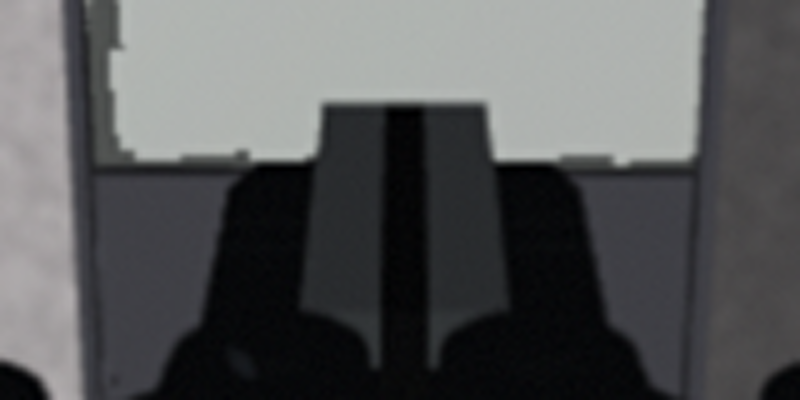

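Call:
{"method": "apply_moves", "body": {"rows": [[3,0,-3,0,0,0],[6,0,-6,0,-1,0],[8,0,-8,0,-2,0],[8,0,-8,0,-3,0],[8,0,-8,0,-4,0],[8,0,-8,0,-4,0],[8,0,-8,0,-4,0]]}}

```text
t: 26.85
tool_pos: [0.4239, -0.2071, 0.2745]
tool_rot: [0.087, 2.805, -0.009]
contact_force: [-0.6, 0.4, 0.5]
opening: -0.0001
```

```bash
python3 - <<'E'
from h import *
im=grab('wrist','w21');t=grab('top','t21')
cv2.imwrite('pics/w21c.png',np.hstack([cv2.resize(im['color'],(480,360)),cv2.resize(t['color'][170:280,320:400],(262,360),interpolation=cv2.INTER_CUBIC)]))
for i in(im,t):
  for a,r,ct in blobs(mask(i['color'],'orange'),15): print(r[0],a,(onz(i,[r[0]],.07)-OC)@np.c_[XC,YC]*1000)
E
```

```text
(280.5, 384.5) 61.5 [[-292.43801857   -0.60058652]]
(301.0, 266.5) 28.5 [[-37.55611891 -24.49845226]]
(258.0, 266.5) 48.0 [[-37.32007342  25.09653825]]
(83.02058410644531, 127.76762390136719) 180.5 [[134.07493501 179.26464739]]
(351.4934387207031, 209.09959411621094) 37.0 [[-33.98523741   2.4059526 ]]
```

View pics/w21c.png

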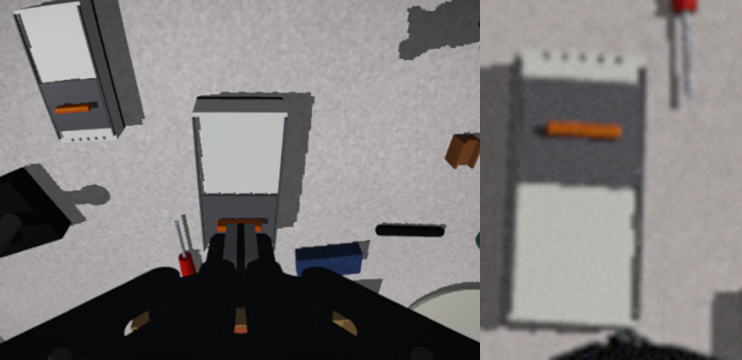

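The ridge measures between −34 and −37.5 mm in these views, against −36 mm when shut, and the push ended on a hard stop. The cover is shut and the robot is clear, so I'm handing in.

```bash
python3 -c "
from station import ctrl
print(ctrl.finish_job())"
```

```text
the job is handed in; nothing more can be done
None
```

The fresh green cell is in the larger speaker's bay, and the cover is slid shut over it. I handed the job in at about 27 s, with the arm clear of everything. No verdict was reported.

**What I did:** I lifted the large green cell out of the tray by its ends and set it on the wooden rest. I took it again round its middle and turned it so the nub faced the contact wall. I tilted it 30°, pushed its flat end against the spring plate, then levelled and lowered it. Then I slid it under the orange lip, let go and pushed the cover shut by its ridge.

**Last checks:**
- **Cell:** at release the arm put the cell's middle at about x −31, z 28.5 mm, against −30.75 and 28 when home. It was about 0.5° from level. The picture afterwards showed the nub end under the lip and the flat end on the plate, about 1 mm or less from where a home cell should show.
- **Cover:** the push ended on a firm stop at about 9 N, and a second push moved it no further.
- **Other objects:** the two spent cells are still in the tray, and the final views showed nothing else knocked over or out of place.

**Checks that disagreed:**
- **Ridge position:** I read it at −34, −36.6 and −37.5 mm in the three cameras, where −36 is shut.
- **Cover edge:** the wrist view gave 11–12 mm against the expected 8. I put this down to a shadow line and calibration error, and relied on the firm stop.
- **Scene camera:** its view was several pixels off the position I had worked out for the case.

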